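# Tip the cedar balls into the shallow dish

## Task

Freshen the entryway: carry the copper scoop with the two cedar balls to the shallow white dish, bring its spout down to about 2 or 3 cm above the inside of the dish, and only then tip it so that both balls roll out and stay in the dish. Leave the dish where it stands, and afterwards stand the empty scoop upright on the shelf board again.

Things in the scene. Friction and masses are not known exactly. Their poses are not given: they have to be found in the camera images.
- scoop_mid (a point): Loose copper scoop, 160 g: open box-shaped cup 70 mm long (x), 50 wide (y), 56 high, flat upright side walls to grip across y. Its -x end is open and runs into a channel spout rising at 28 degrees: it empties when tipped spout-down well past that, about 50 degrees, slowly. Point: cup's centre, 28 mm above its underside; x away from the spout, z up. The round copper cup is another thing.
- spout (a point): The middle of the lip of the scoop's spout (50 mm wide), on top of the channel's floor: at (-75, 0, -2.7) mm from scoop_mid in the scoop's axes, 25.3 mm above its underside. Axes as the scoop's: the spout points to -x.
- dish: The shallow round white ceramic dish, loose, 400 g: 132 mm across the rim, 18 mm high, nearly upright 4 mm wall, flat inner floor 5 mm above the board, about 112 mm across. Origin at the centre of its underside, z up. The other white round vessel is a bowl, 62 mm high and narrower.
- ball1_center (a point): Centre of a plain pale wooden cedar ball, 28 mm across, 12 g, lying loose in the scoop's cup; it rolls freely.
- ball2_center (a point): Centre of the second, identical cedar ball, beside the first in the scoop.
Not all that is in view belongs to the job. What is shaped like the part that bears scoop_mid but green is not meant.

How it is judged:
On the way:
1. the scoop is tipped with its spout low over the dish (angle between scoop_mid's own z axis and vertical above 0.4 rad and horizontal distance between spout and dish below 0.066 m and height (world z) of spout below 0.075 m), for 0.1 s.
At the end, for the whole second after the job is handed in: both balls lie inside the dish (centre within 56 mm of its axis and less than 30 mm above its underside), the dish is within 30 mm of where it began, and the scoop stands upright within 10 degrees on the shelf board (its centre 22 to 34 mm up, more than 90 mm from the dish's centre) (horizontal distance between each of ball1_center, ball2_center and dish below 0.056 m and z of each of ball1_center, ball2_center in the frame of dish below 0.03 m and angle between scoop_mid's own z axis and vertical below 0.17 rad and height (world z) of scoop_mid between 0.022 and 0.034 m and horizontal distance between scoop_mid and dish above 0.09 m and distance of dish from where it was at the start of the episode below 0.03 m); the robot touches nothing.
It fails at once if a ball rolls over the lip while the lip is more than 75 mm above the shelf board (70 mm above the dish's floor) ((x of ball1_center in the frame of spout below 0 m and distance between ball1_center and spout below 0.035 m and height (world z) of spout above 0.075 m) or (x of ball2_center in the frame of spout below 0 m and distance between ball2_center and spout below 0.035 m and height (world z) of spout above 0.075 m)).
It fails at once if the dish is pushed more than 30 mm (distance of dish from where it was at the start of the episode above 0.03 m).
It also fails if it takes over 64 s, if anything falls off the work surface, if the arm or the gripper's body presses on something with over 40 N, if the wrist force passes 120 N, or if a joint passes its speed limit or range.

## Robot

A 6-joint arm with a two-finger parallel gripper is mounted at the origin on the work surface. World frame = base frame: x ahead of the robot, y to its left, z up, the work surface at z = 0. Lengths are in m, angles in rad, forces in N, time in s.
With the tool pointing down it reaches from about 0.325 to 0.85 m from the base axis. Payload 15.5 kg.
Tool frame: the origin (TCP) lies between the finger pads; the fingertips stand 17 mm ahead of it and the grasp point (between the pads) lies 2 mm behind it (ctrl.finger_overhang is the distance from the TCP to the fingertips, in m); y points along the fingers, z is the direction in which the jaws open and shut, and the axes are right-handed (so a half turn about y gives the same grasp; the last joint's range is limited). The gripper opens to 91 mm and grips with 3 to 60 N. Pads are 32 mm wide; open, the fingers measure 118 mm over their backs; the gripper's body (76 mm by 178 mm) begins 60 mm behind the grasp point.
Start: joints at [1.244, 0.494, 1.345, -0, 1.302, -0.096], TCP at [0.143, 0.608, 0.231] pointing down, gripper open.
Joint ranges: [-2.91, 2.91], [-0.82, 2.16], [0.22, 2.67], [-1.22, 4.37], [0.12, 2.79], [-3.08, 3.08]. Speed limits (rad/s): [1.89, 1.89, 2.57, 3.01, 3.01, 3.01].

## Interface

Orientations are given as a unit quaternion [x, y, z, w].
In Python, from bench import read_state, eyes, sign_off, ctrl gives the robot as it stands.
- The arm moves only by the tool step_arm, never from a script. Its argument "moves" is a list of rows, each a list of 7 numbers: the turn, a rotation vector about the tool's x, y, z in rad, then the shift along the tool's x, y, z in m, then the finger opening in m, from 0 to 0.0912. A call has 1 to 20 rows; each row shifts and turns the commanded pose from where the row before left it, along the tool's axes as they then stand; what a row does not reach is not made up. A row lasts 1/12 s, in which the tool goes at most 41.7 mm and 7.16 degrees, less where a joint would pass 70% of its speed; a pose out of reach is approached as far as the arm can. A call with a gripper value outside its range is refused whole. The fingers move at their own pace and stop on an object; the grip force is fixed at half the most. Time passes only in rows, so rows that do not move let the fingers close. It gives the time, the measured TCP pose, the force and the opening at its end, in the units of the state.
- read_state(): the state, without advancing time (a new reading comes with each control period).
- eyes.capture(name): name is "side" or "top" or "wrist"; returns the picture (420x560x3 uint8, blue, green, red); there is no depth.
- eyes.get_calibration(name): a dict with "fx", "fy", "cx", "cy" (pixels), "origin" and "orientation" of the camera in the world; the wrist camera has in their place "hand_eye" (4x4, takes a point from camera to tool coordinates, whose origin is the TCP and whose axes are the tool frame's). Camera axes: x right, y up, looking along -z (the intrinsics and any distortion apply to the point x, -y, -z); pixel columns grow to the right and rows downward; lengths in m; the calibration is good to about 2 mm. A picture is of the moment at which its call begins: read the wrist's pose just before it. get_calibration takes no time and is no camera call.
- sign_off(): hands the job in, once; it reports no verdict.
Trained networks look in the newest picture that a camera, given by its name, has taken for a name from the list of things; names that differ only in an ending like _2 or _b are one class to them, and where a whole thing is asked for, a point or a joint stands for the part that bears it (a point fixed in the world has none). Each returns a list of dicts, best first, with "p" (0 to 1); they miss things now and then, are a little off and sometimes report something else, mostly with a low value. They report only what shows in the picture. A call takes as long as a camera call. They do not tell look-alikes from the thing itself.
- eyes.find_in(label, camera): "extent" ([left, top, right, bottom] in pixels, round what is visible of it).
- eyes.tip_of(label, camera): "location" ([column, row] in pixels: a listed point, or the origin of a listed thing).
The state is a dict: "t": time; "joint_positions": joint angles; "qd": joint speeds; "effort": joint torques, N m; "eef_pos": TCP position; "ee_rot": TCP orientation; "ft_force": force on the tool from outside, world axes, zero at the start; "moment": the same for the moment, N m; "gripper_width": finger opening in m.
Only numpy, scipy, OpenCV 4.12 (cv2) and the standard library are available. Lean on these libraries where they do the work, as an engineer would, in place of code of your own. Each camera call takes 0.05 s, during which the arm holds its last target. There are 200 camera calls.

## Working session

There is one attempt and no reset: what is moved stays moved. The work goes in short steps, Python scripts to look and compute and a tool call to move; the robot and the scene stay as the last step left them, time stands still between calls to the robot, and variables do not carry over. Pictures are saved under pics/ and viewed, about 8 in all and at most 12, crops included, and the job is handed in when it is done.

Besides the shell and the picture viewer there is one more tool, called by a JSON object that holds its "name" and its "arguments", one argument or row to a line. step_arm: Moves the arm, as the interface text tells. Its arguments: {"type":"object","properties":{"moves":{"type":"array","items":{"type":"array","items":{"type":"number"}}}},"required":["moves"]}

```bash
ls; mkdir -p pics
cat > h.py <<'E'
import numpy as np, cv2
from scipy.spatial.transform import Rotation as R
from bench import read_state, eyes, sign_off, ctrl
def pose(name):
    c=eyes.get_calibration(name)
    if 'hand_eye' in c:
        s=read_state(); T=np.eye(4); T[:3,:3]=R.from_quat(s['ee_rot']).as_matrix(); T[:3,3]=s['eef_pos']
        T=T@np.array(c['hand_eye'])
    else:
        T=np.eye(4); T[:3,3]=c['origin']; o=np.array(c['orientation'])
        T[:3,:3]=R.from_quat(o).as_matrix() if o.size==4 else o.reshape(3,3)
    return c,T
def ray(name,px):
    c,T=pose(name)
    d=np.array([(px[0]-c['cx'])/c['fx'],-(px[1]-c['cy'])/c['fy'],-1.])
    return T[:3,3],T[:3,:3]@d
def atz(name,px,z):
    o,d=ray(name,px); return o+d*(z-o[2])/d[2]
def proj(name,p):
    c,T=pose(name); q=T[:3,:3].T@(np.array(p)-T[:3,3])
    return [c['cx']+c['fx']*q[0]/-q[2], c['cy']-c['fy']*q[1]/-q[2]]
E
python3 - <<'E'
from h import *
for n in ['top','side']:
    im=eyes.capture(n); cv2.imwrite(f'pics/{n}0.png',im)
    print(n,eyes.get_calibration(n))
    for l in ['scoop_mid','spout','dish','ball1_center']:
        z={'scoop_mid':.028,'spout':.025,'dish':0,'ball1_center':.02}[l]
        for r in eyes.tip_of(l,n)[:4]: print(l,np.round(r['location'],1),round(r['p'],2),atz(n,r['location'],z).round(3))
print(read_state())
E
```

```text
pics
top {'fx': 424.08479897663557, 'fy': 424.08479897663557, 'cx': 286.50644612509814, 'cy': 216.93120329906915, 'origin': array([0.47498597, 0.07047888, 0.92704724]), 'orientation': array([-0.03700672,  0.02562426,  0.70977263, -0.70299126])}
scoop_mid [140.6 167. ] 0.92 [0.667 0.399 0.028]
scoop_mid [201.4 195.3] 0.87 [0.603 0.267 0.028]
spout [157.  135.8] 0.92 [0.736 0.366 0.025]
spout [188.4 230.9] 0.6 [0.527 0.295 0.025]
dish [442.2 226.9] 0.66 [ 0.532 -0.254  0.   ]
side {'fx': 409.7172300584497, 'fy': 409.7172300584497, 'cx': 282.06816109864883, 'cy': 203.48600122430958, 'origin': array([0.2887936 , 0.56455856, 0.57462423]), 'orientation': array([-0.09960514,  0.38244371,  0.88689818, -0.23922216])}
scoop_mid [118.  308.8] 0.88 [0.673 0.391 0.028]
scoop_mid [210.1 271. ] 0.78 [0.596 0.264 0.028]
spout [104.3 283.2] 0.89 [0.73  0.367 0.025]
spout [228.6 304. ] 0.8 [0.534 0.298 0.025]
dish [359.  138.1] 0.66 [ 0.543 -0.261  0.   ]
ball1_center [210.8 283. ] 0.75 [0.585 0.278 0.02 ]
{'t': 0.5, 'joint_positions': array([ 1.24452128e+00,  4.93598775e-01,  1.34553352e+00,  1.40481590e-05,
        1.30250051e+00, -9.54677854e-02]), 'qd': array([-0.00091783, -0.0016082 ,  0.00027006, -0.00137713,  0.00050835,
       -0.00016928]), 'effort': array([-3.68904366e-03, -8.78106165e+01, -3.82026780e+01,  7.06534158e-02,
        4.50799009e-02, -2.13733074e-05]), 'eef_pos': array([0.14294456, 0.60841659, 0.23090435]), 'ee_rot': array([ 0.70241611, -0.08143064,  0.08141533, -0.70239035]), 'ft_force': array([-0.97538056,  0.08638349, -0.47995114]), 'moment': array([ 0.00285847, -0.03551382,  0.00482824]), 'gripper_width': 0.09144227441165942}
```

View pics/top0.png

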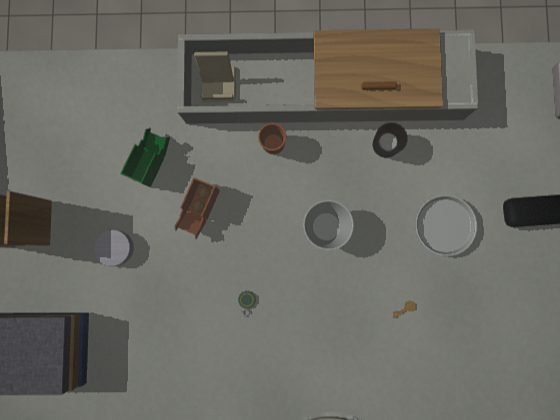

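View pics/side0.png

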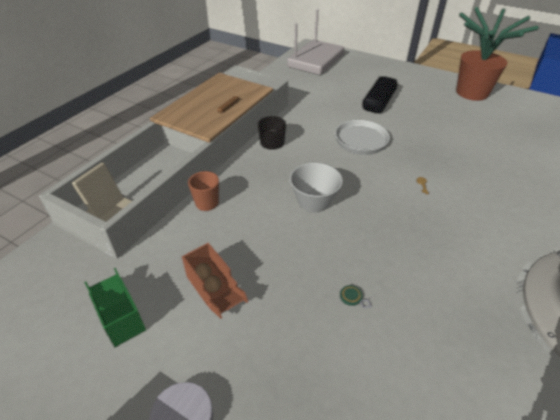

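The copper scoop with both balls is at about (200,205) in the top picture, and the dish is at (446,226). The green look-alike is at (145,158), and the bowl at (328,225) stands in the path. The scoop's yaw is about -24°, which points its spout back toward the base over the dish, so I can carry it at constant orientation.

Run:
```python
from h import *
print([a for a in dir(ctrl) if a[0]!='_'])
s=read_state(); M=R.from_quat(s['ee_rot']).as_matrix(); print(M.round(3))
x=np.array([.0665,-.0325,0]);x/=np.linalg.norm(x); z=np.array([0,0,1.]); y=np.cross(z,x)
print('scoop yaw',np.degrees(np.arctan2(x[1],x[0])))
for sg in (1,-1):
    tz=sg*y; ty=-z; tx=np.cross(ty,tz); G=np.c_[tx,ty,tz]
    print(sg, G.round(2).tolist(), 'rotvec tool',R.from_matrix(M.T@G).as_rotvec().round(3))
tgt=np.array([.6,.2655,.16]); print('shift in old tool axes',(M.T@(tgt-s['eef_pos'])).round(3))
for r in eyes.find_in('dish','top')[:3]:
    e=r['extent'];print(r, atz('top',[(e[0]+e[2])/2,(e[1]+e[3])/2],.018))
for r in eyes.find_in('dish','side')[:3]:
    e=r['extent'];print(r, atz('side',[(e[0]+e[2])/2,(e[1]+e[3])/2],.012))
```

```text
['IKError', 'finger_overhang']
[[ 0.973 -0.     0.229]
 [-0.229 -0.     0.973]
 [-0.    -1.    -0.   ]]
scoop yaw -26.045768300488827
1 [[0.9, -0.0, 0.44], [-0.44, -0.0, 0.9], [0.0, -1.0, -0.0]] rotvec tool [ 0.     0.224 -0.   ]
-1 [[-0.9, -0.0, -0.44], [0.44, -0.0, -0.9], [0.0, -1.0, 0.0]] rotvec tool [-0.    -2.918 -0.   ]
shift in old tool axes [ 0.523  0.071 -0.229]
{'extent': [414.4, 197.3, 477.6, 256.7], 'p': 0.6} [ 0.53072505 -0.25550258  0.018     ]
{'extent': [332.4, 117.6, 391.7, 156.1], 'p': 0.57} [ 0.53359839 -0.25205093  0.012     ]
```

{"name": "step_arm", "arguments": {
  "moves": [
    [0,0,0,0.0327,0,-0.0143,0.0912],
    [0,0,0,0.0327,0,-0.0143,0.0912],
    [0,0,0,0.0327,0,-0.0143,0.0912],
    [0,0,0,0.0327,0,-0.0143,0.0912],
    [0,0,0,0.0327,0,-0.0143,0.0912],
    [0,0,0,0.0327,0,-0.0143,0.0912],
    [0,0,0,0.0327,0,-0.0143,0.0912],
    [0,0,0,0.0327,0,-0.0143,0.0912],
    [0,0,0,0.0327,0,-0.0143,0.0912],
    [0,0,0,0.0327,0,-0.0143,0.0912],
    [0,0,0,0.0327,0,-0.0143,0.0912],
    [0,0,0,0.0327,0,-0.0143,0.0912],
    [0,0,0,0.0327,0,-0.0143,0.0912],
    [0,0,0,0.0327,0,-0.0143,0.0912],
    [0,0,0,0.0327,0,-0.0143,0.0912],
    [0,0,0,0.0327,0,-0.0143,0.0912],
    [0,0.112,0,0,0.02,0,0.0912],
    [0,0.112,0,0,0.02,0,0.0912],
    [0,0,0,0,0,0,0.0912],
    [0,0,0,0,0,0,0.0912]
  ]
}}

```text
t: 2.27
eef_pos: [0.5994, 0.2659, 0.1904]
ee_rot: [0.69, -0.159, 0.158, -0.689]
ft_force: [-0.7, 0.3, 1.1]
gripper_width: 0.0912
```

Run:
```python
from h import *
s=read_state(); print(s['eef_pos'],s['joint_positions'].round(2),s['t'])
im=eyes.capture('wrist'); cv2.imwrite('pics/w1.png',im)
P={}
for l,z in [('scoop_mid',.028),('spout',.0253),('ball1_center',.02)]:
    for r in eyes.tip_of(l,'wrist')[:3]: print(l,np.round(r['location'],1),round(r['p'],2),atz('wrist',r['location'],z).round(4))
for r in eyes.find_in('scoop_mid','wrist')[:2]: print(r)
```

```text
[0.59939262 0.26585032 0.1903947 ] [ 0.33  0.58  1.31  0.    1.26 -0.79] 2.2667
scoop_mid [272.5 187.8] 0.85 [0.5975 0.2685 0.028 ]
scoop_mid [436.2 200.2] 0.85 [0.673  0.3981 0.028 ]
spout [423.5 273.6] 0.96 [0.7405 0.3638 0.0253]
spout [269.   99.1] 0.78 [0.5271 0.2995 0.0253]
ball1_center [273.7 165.4] 0.78 [0.5811 0.2779 0.02  ]
{'extent': [237.7, 88.7, 308.9, 233.6], 'p': 0.84}
{'extent': [393.0, 156.9, 485.2, 275.1], 'p': 0.58}
```

View pics/w1.png

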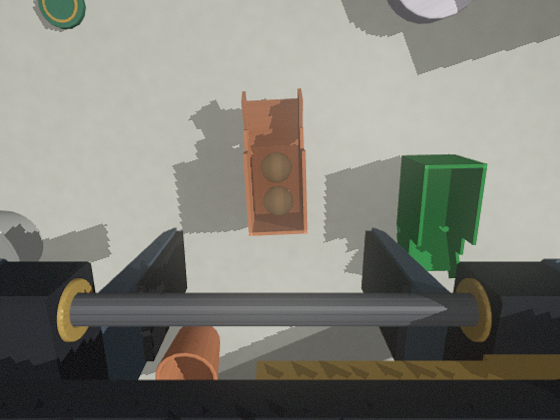

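The wrist view shows the copper scoop between the fingers, with its cup centre near (275,190), balls at (276,165) and (279,200), and spout up the image. The alignment is within 2°. I'll descend and grip.

{"name": "step_arm", "arguments": {
  "moves": [
    [0,-0.03,0,-0.003,0.02,0.001,0.0912],
    [0,0,0,0,0.03,0,0.0912],
    [0,0,0,0,0.03,0,0.0912],
    [0,0,0,0,0.03,0,0.0912],
    [0,0,0,0,0.02,0,0.0912],
    [0,0,0,0,0.015,0,0.0912],
    [0,0,0,0,0.008,0,0.0912],
    [0,0,0,0,0.004,0,0.0912],
    [0,0,0,0,0,0,0.085],
    [0,0,0,0,0,0,0.079],
    [0,0,0,0,0,0,0.073],
    [0,0,0,0,0,0,0.067],
    [0,0,0,0,0,0,0.061],
    [0,0,0,0,0,0,0.055],
    [0,0,0,0,0,0,0.049],
    [0,0,0,0,0,0,0.043],
    [0,0,0,0,0,0,0.035],
    [0,0,0,0,0,0,0.035],
    [0,0,0,0,0,0,0.035]
  ]
}}

```text
t: 4.1
eef_pos: [0.5978, 0.2683, 0.0341]
ee_rot: [-0.691, 0.149, -0.149, 0.691]
ft_force: [-1.8, -0.7, 6.2]
gripper_width: 0.05
```

{"name": "step_arm", "arguments": {
  "moves": [
    [0,0,0,0,-0.003,0,0.035],
    [0,0,0,0,-0.006,0,0.035],
    [0,0,0,0,-0.01,0,0.035],
    [0,0,0,0,-0.012,0,0.035],
    [0,0,0,0,-0.012,0,0.035],
    [0,0,0,0,-0.012,0,0.035],
    [0,0,0,0,-0.012,0,0.035],
    [0,0,0,0,-0.012,0,0.035],
    [0,0,0,0,-0.012,0,0.035],
    [0,0,0,0,-0.01,0,0.035],
    [0,0,0,0,-0.006,0,0.035],
    [0,0,0,0,-0.003,0,0.035],
    [0,0,0,0,0,0,0.035],
    [0,0,0,0,0,0,0.035]
  ]
}}

```text
t: 5.27
eef_pos: [0.5975, 0.2682, 0.1435]
ee_rot: [0.691, -0.149, 0.149, -0.691]
ft_force: [0.4, 0.8, -1.6]
gripper_width: 0.05
```

Run:
```python
from h import *
s=read_state(); print(s['eef_pos'],s['ft_force'])
im=eyes.capture('wrist'); cv2.imwrite('pics/w2.png',im)
M=R.from_quat(s['ee_rot']).as_matrix()
print(M.round(3))
for l,yy in [('scoop_mid',.006),('spout',.0087),('ball1_center',.014)]:
    for r in eyes.tip_of(l,'wrist')[:2]:
        p=atz('wrist',r['location'],s['eef_pos'][2]-yy); print(l,r['location'],round(r['p'],2),'tool',(M.T@(p-s['eef_pos'])).round(4))
c=eyes.capture('side'); cv2.imwrite('pics/s2.png',c)
# target: spout position over dish, in world, tool delta
x=M[:,0]; d=np.array([.532,-.254,0])
sp=s['eef_pos']+M@np.array([-.075,.0087,0]); print('spout now',sp)
tg=d+.025*x; tg[2]=sp[2]; print('delta tool',(M.T@(tg-sp)).round(4))
```

```text
[0.59750274 0.26815162 0.14354115] [ 0.38760641  0.82099745 -1.61874936]
[[ 0.911 -0.001  0.412]
 [-0.412 -0.     0.911]
 [-0.    -1.    -0.   ]]
scoop_mid [456.5, 223.3] 0.82 tool [-0.0246  0.006   0.0869]
scoop_mid [270.6, 264.3] 0.78 tool [-0.0035  0.006   0.0001]
spout [267.4, 103.7] 0.82 tool [-0.0783  0.0087 -0.0013]
ball1_center [276.8, 225.0] 0.75 tool [-0.0207  0.014   0.0031]
spout now [0.52916403 0.29906038 0.13487171]
delta tool [ 2.555e-01  1.000e-04 -5.027e-01]
```

View pics/w2.png

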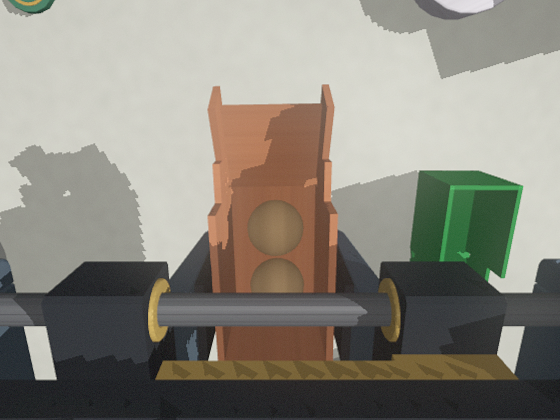

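The scoop is lifted level with both balls deep in the cup, at (276,228) and (276,285). I'll carry it across at constant orientation with smooth ramps.

{"name": "step_arm", "arguments": {
  "moves": [
    [0,0,0,0.0018,0,-0.0036,0.035],
    [0,0,0,0.0036,0,-0.0071,0.035],
    [0,0,0,0.0055,0,-0.0107,0.035],
    [0,0,0,0.0073,0,-0.0142,0.035],
    [0,0,0,0.0091,0,-0.0178,0.035],
    [0,0,0,0.0107,0,-0.0208,0.035],
    [0,0,0,0.0107,0,-0.0208,0.035],
    [0,0,0,0.0107,0,-0.0208,0.035],
    [0,0,0,0.0107,0,-0.0208,0.035],
    [0,0,0,0.0107,0,-0.0208,0.035],
    [0,0,0,0.0107,0,-0.0208,0.035],
    [0,0,0,0.0107,0,-0.0208,0.035],
    [0,0,0,0.0107,0,-0.0208,0.035],
    [0,0,0,0.0107,0,-0.0208,0.035],
    [0,0,0,0.0107,0,-0.0208,0.035],
    [0,0,0,0.0107,0,-0.0208,0.035],
    [0,0,0,0.0107,0,-0.0208,0.035],
    [0,0,0,0.0107,0,-0.0208,0.035],
    [0,0,0,0.0107,0,-0.0208,0.035],
    [0,0,0,0.0107,0,-0.0208,0.035]
  ]
}}

```text
t: 7.18
eef_pos: [0.6173, -0.1448, 0.1441]
ee_rot: [0.691, -0.149, 0.149, -0.691]
ft_force: [-0.0, 0.3, -1.4]
gripper_width: 0.0505
```

{"name": "step_arm", "arguments": {
  "moves": [
    [0,0,0,0.0107,0,-0.0208,0.035],
    [0,0,0,0.0107,0,-0.0208,0.035],
    [0,0,0,0.0107,0,-0.0208,0.035],
    [0,0,0,0.0107,0,-0.0208,0.035],
    [0,0,0,0.0091,0,-0.0178,0.035],
    [0,0,0,0.0073,0,-0.0142,0.035],
    [0,0,0,0.0055,0,-0.0107,0.035],
    [0,0,0,0.0036,0,-0.0071,0.035],
    [0,0,0,0.0018,0,-0.0036,0.035],
    [0,0,0,0,0,0,0.035],
    [0,0,0,0,0,0,0.035]
  ]
}}

```text
t: 8.1
eef_pos: [0.6257, -0.2948, 0.1439]
ee_rot: [-0.691, 0.149, -0.149, 0.691]
ft_force: [0.5, 0.0, -0.7]
gripper_width: 0.0502
```

Run:
```python
from h import *
s=read_state(); print(s['eef_pos'],s['ft_force'],s['joint_positions'].round(2),s['t'])
im=eyes.capture('wrist'); cv2.imwrite('pics/w3.png',im)
M=R.from_quat(s['ee_rot']).as_matrix(); print(M.round(3))
sp=s['eef_pos']+M@np.array([-.077,.0087,-.0005]); print('spout',sp)
for r in eyes.tip_of('spout','wrist')[:2]: print(r, (M.T@(atz('wrist',r['location'],s['eef_pos'][2]-.0087)-s['eef_pos'])).round(4))
for r in eyes.tip_of('dish','wrist')[:2]: print('dish',r,atz('wrist',r['location'],0).round(4))
for r in eyes.find_in('dish','wrist')[:2]:
    e=r['extent']; print(e, atz('wrist',[(e[0]+e[2])/2,(e[1]+e[3])/2],.018))
```

```text
[ 0.62573191 -0.2948203   0.14385595] [ 0.45877781  0.01065109 -0.74702368] [-0.53  0.67  1.26  0.    1.21 -1.67] 8.1
[[ 0.911 -0.     0.412]
 [-0.412  0.     0.911]
 [-0.    -1.     0.   ]]
spout [ 0.55535703 -0.26356159  0.13518365]
{'location': [269.3, 102.0], 'p': 0.74} [-0.0789  0.0087 -0.    ]
dish {'location': [271.0, 75.4], 'p': 0.61} [ 0.5362 -0.2547  0.    ]
[181.3, 3.4, 363.3, 132.0] [ 0.53289886 -0.25215704  0.018     ]
```

View pics/w3.png

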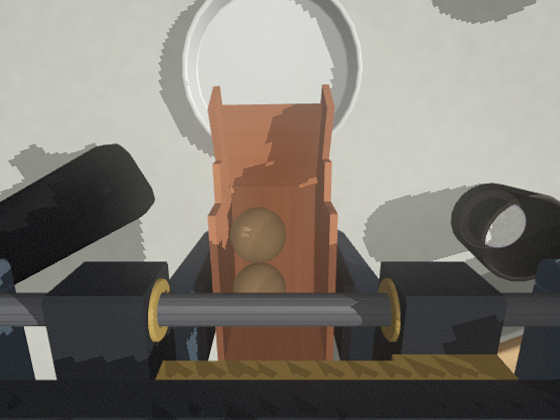

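The balls are still in, and the lip at about (270,103) lies over the dish, whose rim centre is near (271,67). Tipping straight out radially would run j5 near its 0.12 limit. So I'll yaw about 34° around the lip first, pre-tip 20° (below the 28° channel slope) and check the joints.

{"name": "step_arm", "arguments": {
  "moves": [
    [0,-0.03,0,0,0,0.0023,0.035],
    [0,-0.06,0,0,0,0.0046,0.035],
    [0,-0.06,0,0,0,0.0046,0.035],
    [0,-0.06,0,0,0,0.0046,0.035],
    [0,-0.06,0,0,0,0.0046,0.035],
    [0,-0.06,0,0,0,0.0046,0.035],
    [0,-0.06,0,0,0,0.0046,0.035],
    [0,-0.06,0,0,0,0.0046,0.035],
    [0,-0.06,0,0,0,0.0046,0.035],
    [0,-0.06,0,0,0,0.0046,0.035],
    [0,-0.03,0,0,0,0.0023,0.035],
    [0,0,0,0,0,0,0.035]
  ]
}}

```text
t: 9.3
eef_pos: [0.6327, -0.2497, 0.144]
ee_rot: [-0.704, -0.063, 0.063, 0.704]
ft_force: [0.3, -0.6, -0.7]
gripper_width: 0.0504
```

{"name": "step_arm", "arguments": {
  "moves": [
    [0,0,-0.02,-0.0002,-0.0015,0,0.035],
    [0,0,-0.035,-0.0003,-0.0027,0,0.035],
    [0,0,-0.035,-0.0003,-0.0027,0,0.035],
    [0,0,-0.035,-0.0003,-0.0027,0,0.035],
    [0,0,-0.035,-0.0003,-0.0027,0,0.035],
    [0,0,-0.035,-0.0003,-0.0027,0,0.035],
    [0,0,-0.035,-0.0003,-0.0027,0,0.035],
    [0,0,-0.035,-0.0003,-0.0027,0,0.035],
    [0,0,-0.035,-0.0003,-0.0027,0,0.035],
    [0,0,-0.03,-0.0003,-0.0023,0,0.035],
    [0,0,-0.02,-0.0002,-0.0015,0,0.035],
    [0,0,0,0,0,0,0.035],
    [0,0,0,0,0,0,0.035]
  ]
}}

```text
t: 10.38
eef_pos: [0.6253, -0.2523, 0.1701]
ee_rot: [-0.683, -0.183, -0.062, 0.704]
ft_force: [1.4, 0.5, -1.4]
gripper_width: 0.0499
```

```bash
cat > st.py <<'E'
from h import *
s=read_state(); M=R.from_quat(s['ee_rot']).as_matrix()
print('tcp',s['eef_pos'].round(4),'q',s['joint_positions'].round(2),'t',s['t'],'w',s['gripper_width'],s['ft_force'].round(1))
sp=s['eef_pos']+M@np.array([-.077,.0087,-.0005]); x=M[:,0]
print('spout',sp.round(4),'rel dish',(sp[:2]-[.534,-.254]).round(4),'tilt',np.degrees(np.arccos(-M[2,1])).round(1),'yaw',np.degrees(np.arctan2(x[1],x[0])).round(1))
print('world down in tool',(-M[2]).round(3))
E
python3 st.py
```

```text
tcp [ 0.6253 -0.2523  0.1701] q [-0.59  0.52  1.55  0.33  0.84 -2.53] t 10.3833 w 0.049926225779768324 [ 1.4  0.5 -1.4]
spout [ 0.557  -0.2648  0.1355] rel dish [ 0.023  -0.0108] tilt 20.1 yaw 9.9
world down in tool [-0.343  0.939  0.   ]
```

```bash
cat > kin.py <<'E'
from h import *
from scipy.optimize import least_squares
s=read_state()
D=[([1.2445,.4936,1.3455,0,1.3025,-.0955],[.1429,.6084,.2309],[.70241611,-.08143064,.08141533,-.70239035]),
 ([.33,.58,1.31,0,1.26,-.79],[.5994,.2659,.1904],[.69,-.159,.158,-.689]),
 ([-.53,.67,1.26,0,1.21,-1.67],[.6257,-.2948,.1439],[-.691,.149,-.149,.691]),
 (s['joint_positions'],s['eef_pos'],s['ee_rot'])]
E=lambda a,v:R.from_euler(a,v)
def ori(q,g4,g6): return E('z',q[0])*E('y',q[1]+q[2])*E('z',g4*q[3])*E('y',q[4])*E('z',g6*q[5])
C={}
for g4 in(1,-1):
  for g6 in(1,-1):
    Cs=[ori(q,g4,g6).inv()*R.from_quat(o) for q,p,o in D]
    C[g4,g6]=(max((Cs[0].inv()*c).magnitude() for c in Cs),Cs[0])
g=min(C,key=lambda k:C[k][0]); c0=C[g][1]; print(g,C[g][0])
def fk(q,k):
    a,h,L2,L3,e,Lt,off=k
    A=E('z',q[0]); o=ori(q,*g)*c0
    return A.apply([a,off,h])+(A*E('y',q[1])).apply([0,0,L2])+(A*E('y',q[1]+q[2])).apply([e,0,L3])+o.apply([0,Lt,0]),o
f=least_squares(lambda k:np.r_[np.concatenate([fk(q,k)[0]-p for q,p,o in D])*100,(k-[0,.3,.45,.45,0,.25,-.06])*.02],[0,.3,.45,.45,0,.25,-.06])
k=f.x; print(k.round(3),max(np.linalg.norm(fk(q,k)[0]-p) for q,p,o in D))
lo=np.array([-2.91,-.82,.22,-1.22,.12,-3.08]);hi=np.array([2.91,2.16,2.67,4.37,2.79,3.08])
def ik(p,o,q0):
    r=least_squares(lambda q:np.r_[(fk(q,k)[0]-p)*10,(fk(q,k)[1].inv()*o).as_rotvec()],q0)
    return r.x,r.cost
if __name__=='__main__':
  from itertools import product
  for yaw in (-60,-45,-24,-10,0,10,25,40):
    q=np.array(s['joint_positions']); 
    for tilt in (20,30,40,50,60,65):
        o=E('z',np.radians(yaw))*E('y',-np.radians(tilt))*R.from_matrix(np.array([[1,0,0],[0,0,1],[0,-1,0]]).T)
        lip=np.array([.555,-.262,.035]); p=lip-o.apply([-.077,.0087,0])
        q,c=ik(p,o,q); 
        if tilt>=40: print(yaw,tilt,q.round(2),'%.0e'%c,'OK' if ((q>lo+.03)&(q<hi-.03)).all() else 'BAD')
E
python3 kin.py
```

```text
(1, 1) 0.006601054076862273
[-0.     0.261  0.591  0.388  0.116  0.335  0.06 ] 0.0030919883204579236
-60 40 [-0.7   1.83  0.23  2.62  2.68 -2.31] 3e-30 BAD
-60 50 [-0.71  1.79  0.19  2.45  2.74 -2.45] 7e-29 BAD
-60 60 [-0.72  1.72  0.2   2.16  2.8  -2.69] 7e-24 BAD
-60 65 [-0.72  1.68  0.22  1.96  2.82 -2.88] 5e-29 BAD
-45 40 [-0.62  1.91  0.02  2.93  2.61 -1.89] 5e-21 BAD
-45 50 [-0.62  1.89 -0.1   2.88  2.65 -1.91] 5e-25 BAD
-45 60 [-0.63  1.84 -0.11  2.78  2.74 -1.99] 7e-24 BAD
-45 65 [-0.63  1.79 -0.07  2.68  2.82 -2.08] 7e-28 BAD
-24 40 [-0.5   1.98 -0.17  3.23  2.5  -1.44] 4e-26 BAD
-24 50 [-0.5   1.98 -0.29  3.25  2.52 -1.43] 1e-03 BAD
-24 60 [-0.5   1.92 -0.29  3.28  2.63 -1.41] 2e-03 BAD
-24 65 [-0.5   1.88 -0.29  3.31  2.7  -1.39] 2e-03 BAD
-10 40 [-0.43  1.93 -0.04  3.43  2.55 -1.13] 7e-30 BAD
-10 50 [-0.42  1.97 -0.29  3.46  2.51 -1.15] 7e-08 BAD
-10 60 [-0.41  1.91 -0.29  3.56  2.61 -1.09] 3e-05 BAD
-10 65 [-0.41  1.84 -0.2   3.67  2.71 -0.98] 8e-20 BAD
0 40 [-0.37  1.88  0.1   3.61  2.59 -0.88] 8e-30 BAD
0 50 [-0.36  1.85  0.02  3.73  2.64 -0.81] 1e-24 BAD
0 60 [-0.35  1.79  0.02  3.93  2.71 -0.65] 1e-20 BAD
0 65 [-0.35  1.74  0.05  4.08  2.75 -0.51] 2e-29 BAD
10 40 [-0.32  1.83  0.24  0.65 -2.61 -3.74] 7e-30 BAD
10 50 [-0.3   1.78  0.2   0.84 -2.65 -3.61] 6e-28 BAD
10 60 [-0.29  1.72  0.21  1.1  -2.69 -3.41] 2e-25 BAD
10 65 [-0.29  1.68  0.23  1.26 -2.7  -3.27] 4e-30 BAD
25 40 [-0.25  1.76  0.45  0.92 -2.6  -3.31] 7e-30 BAD
25 50 [-0.22  1.7   0.45  1.16 -2.6  -3.15] 8e-30 BAD
25 60 [-0.21  1.63  0.47  1.41 -2.59 -2.97] 6e-30 BAD
25 65 [-0.2   1.59  0.49  1.54 -2.57 -2.87] 5e-23 BAD
40 40 [-0.18  1.71  0.67  1.12 -2.56 -2.92] 1e-30 BAD
40 50 [-0.15  1.64  0.68  1.35 -2.51 -2.78] 6e-19 BAD
40 60 [-0.13  1.56  0.72  1.57 -2.45 -2.65] 1e-30 BAD
40 65 [-0.12  1.51  0.74  1.66 -2.41 -2.59] 1e-21 BAD
```

```bash
sed -i 's/\]\]).T)/]]))/; s/range(0)//' kin.py; sed -i 's/for tilt in (20,30,40,50,60,65)/for tilt in (20,30,40,45,50,55,60,65)/' kin.py; python3 kin.py
```

```text
(1, 1) 0.006601054076862273
[-0.     0.261  0.591  0.388  0.116  0.335  0.06 ] 0.0030919883204579236
-60 40 [-0.37  0.65  1.88 -1.49  0.41  0.46] 2e-28 BAD
-60 45 [-0.34  0.67  1.93 -1.77  0.49  0.77] 7e-23 BAD
-60 50 [-0.3   0.7   1.97 -1.96  0.6   1.  ] 1e-24 BAD
-60 55 [-0.27  0.74  2.02 -2.08  0.72  1.16] 1e-27 BAD
-60 60 [-0.23  0.79  2.05 -2.15  0.86  1.28] 2e-29 BAD
-60 65 [-0.19  0.84  2.08 -2.19  1.    1.37] 3e-30 BAD
-45 40 [-0.45  0.63  1.94 -2.01  0.23  0.71] 2e-20 BAD
-45 45 [-0.43  0.66  2.   -2.38  0.36  1.1 ] 1e-24 BAD
-45 50 [-0.41  0.69  2.06 -2.55  0.52  1.29] 1e-26 BAD
-45 55 [-0.39  0.73  2.12 -2.63  0.7   1.4 ] 3e-28 BAD
-45 60 [-0.37  0.79  2.17 -2.67  0.88  1.48] 1e-30 BAD
-45 65 [-0.34  0.86  2.21 -2.69  1.07  1.54] 4e-31 BAD
-24 40 [-0.58  0.63  1.97 -0.62 -0.18 -1.08] 6e-24 BAD
-24 45 [-0.59  0.65  2.04 -0.37 -0.35 -1.35] 2e-27 BAD
-24 50 [-0.6   0.68  2.11 -0.28 -0.53 -1.45] 7e-26 BAD
-24 55 [-0.61  0.74  2.17 -0.24 -0.73 -1.5 ] 1e-30 BAD
-24 60 [-0.63  0.8   2.23 -0.22 -0.94 -1.54] 3e-30 BAD
-24 65 [-0.64  0.89  2.28 -0.22 -1.16 -1.58] 6e-30 BAD
-10 40 [-
[... 910 characters left out ...]
0 65 [-0.98  0.84  2.07  1.88  1.05 -4.48] 3e-30 BAD
25 40 [-0.79  0.68  1.79  1.09  0.75 -3.66] 1e-24 BAD
25 45 [-0.84  0.7   1.82  1.22  0.81 -3.82] 1e-30 BAD
25 50 [-0.89  0.72  1.85  1.32  0.87 -3.96] 4e-30 BAD
25 55 [-0.94  0.76  1.87  1.4   0.95 -4.09] 4e-31 BAD
25 60 [-0.98  0.8   1.89  1.46  1.04 -4.19] 1e-30 BAD
25 65 [-1.02  0.85  1.91  1.5   1.13 -4.28] 1e-18 BAD
40 40 [-0.81  0.71  1.69  0.92  0.94 -3.71] 1e-26 BAD
40 45 [-0.86  0.73  1.7   1.    1.   -3.82] 5e-31 BAD
40 50 [-0.9   0.76  1.71  1.07  1.06 -3.92] 1e-18 BAD
40 55 [-0.94  0.79  1.72  1.13  1.13 -4.  ] 4e-19 BAD
40 60 [-0.98  0.83  1.72  1.18  1.2  -4.08] 1e-19 BAD
40 65 [-1.02  0.87  1.72  1.22  1.27 -4.14] 5e-20 BAD
```

```bash
cat > scan.py <<'E'
from kin import *
B=R.from_matrix(np.array([[1,0,0],[0,0,1],[0,-1,0]])); q=np.array(s['joint_positions'])
d=np.array([.534,-.254])
for yaw in range(10,-281,-10):
    qq=None;out=[]
    for tilt in (20,10,0) if yaw==10 else (0,20,35,50,60,65):
        o=E('z',np.radians(yaw))*E('y',-np.radians(tilt))*B
        lip=np.r_[d+.025*np.array([np.cos(np.radians(yaw)),np.sin(np.radians(yaw))]),.036 if tilt>=20 else .12]; p=lip-o.apply([-.077,.0087,0])
        qq,c=ik(p,o,q if qq is None else qq)
        if tilt==0: q=qq
        m=np.minimum(qq-lo,hi-qq); out.append((tilt,round(m.min(),2),int(m.argmin())+1,c<1e-8))
    print(yaw,out,q.round(2),qq.round(2), 'wrist',(p-.335*o.apply([0,1,0])).round(2))
E
python3 scan.py
```

```text
(1, 1) 0.006601054076862273
[-0.     0.261  0.591  0.388  0.116  0.335  0.06 ] 0.0030919883204579236
10 [(20, np.float64(0.46), 6, np.True_), (10, np.float64(0.77), 6, np.True_), (0, np.float64(0.89), 6, np.True_)] [-0.44  0.67  1.31  0.    1.16 -2.19] [-0.44  0.67  1.31  0.    1.16 -2.19] wrist [ 0.63 -0.24  0.46]
0 [(0, np.float64(1.04), 6, np.True_), (20, np.float64(0.45), 5, np.True_), (35, np.float64(-0.22), 6, np.True_), (50, np.float64(-1.13), 6, np.True_), (60, np.float64(-1.42), 6, np.True_), (65, np.float64(-1.53), 6, np.True_)] [-0.47  0.68  1.29  0.    1.17 -2.04] [-0.89  0.85  2.17  2.2   1.06 -4.61] wrist [ 0.28 -0.25  0.25]
-10 [(0, np.float64(1.06), 3, np.True_), (20, np.float64(0.41), 5, np.True_), (35, np.float64(-0.12), 6, np.True_), (50, np.float64(-1.28), 6, np.True_), (60, np.float64(-1.52), 6, np.True_), (65, np.float64(-1.61), 6, np.True_)] [-0.49  0.69  1.28  0.    1.18 -1.89] [-0.81  0.87  2.24  2.5   1.11 -4.69] wrist [ 0.28 -0.21  0.25]
-20 [(0, np.float64(1.05), 3, np.True_), (20, np.float64(0.38), 5, np.True_), (35, np.float64(0.02), 6, np.True_), (50, n
[... 8068 characters left out ...]
 0.59  1.97  2.1 ] wrist [ 0.58 -0.5   0.25]
-270 [(0, np.float64(0.32), 6, np.True_), (20, np.float64(0.69), 6, np.True_), (35, np.float64(0.83), 6, np.True_), (50, np.float64(0.9), 6, np.True_), (60, np.float64(0.92), 6, np.True_), (65, np.float64(0.93), 6, np.True_)] [-0.39  0.52  1.64  0.    0.99  2.76] [-0.84  1.    1.22  0.68  1.85  2.15] wrist [ 0.53 -0.51  0.25]
-280 [(0, np.float64(0.14), 6, np.True_), (20, np.float64(0.55), 6, np.True_), (35, np.float64(0.74), 6, np.True_), (50, np.float64(0.84), 6, np.True_), (60, np.float64(0.88), 6, np.True_), (65, np.float64(0.9), 6, np.True_)] [-0.38  0.54  1.59  0.    1.01  2.94] [-0.88  0.97  1.33  0.77  1.73  2.18] wrist [ 0.49 -0.5   0.25]
```

A kinematic fit agrees with the arm to about 3 mm. It shows this yaw would run j6 out of range during the tip. With the scoop at yaw about -225° the whole tip stays well inside all ranges, so I'll level the scoop, shift and spin in the air.

{"name": "step_arm", "arguments": {
  "moves": [
    [0,0,0.02,0.0002,0.0015,0,0.035],
    [0,0,0.035,0.0003,0.0027,0,0.035],
    [0,0,0.035,0.0003,0.0027,0,0.035],
    [0,0,0.035,0.0003,0.0027,0,0.035],
    [0,0,0.035,0.0003,0.0027,0,0.035],
    [0,0,0.035,0.0003,0.0027,0,0.035],
    [0,0,0.035,0.0003,0.0027,0,0.035],
    [0,0,0.035,0.0003,0.0027,0,0.035],
    [0,0,0.035,0.0003,0.0027,0,0.035],
    [0,0,0.03,0.0003,0.0023,0,0.035],
    [0,0,0.02,0.0002,0.0015,0,0.035],
    [0,0,0,0,0,0,0.035]
  ]
}}

```text
t: 11.38
eef_pos: [0.6342, -0.2502, 0.1436]
ee_rot: [0.705, 0.061, -0.062, -0.704]
ft_force: [-0.0, 0.3, -1.9]
gripper_width: 0.0501
```

{"name": "step_arm", "arguments": {
  "moves": [
    [0,0,0,-0.002,0,0.001,0.035],
    [0,0,0,-0.005,0,0.003,0.035],
    [0,0,0,-0.008,0,0.005,0.035],
    [0,0,0,-0.011,0,0.007,0.035],
    [0,0,0,-0.013,0,0.008,0.035],
    [0,0,0,-0.013,0,0.008,0.035],
    [0,0,0,-0.013,0,0.008,0.035],
    [0,0,0,-0.013,0,0.008,0.035],
    [0,0,0,-0.013,0,0.008,0.035],
    [0,0,0,-0.013,0,0.008,0.035],
    [0,0,0,-0.013,0,0.008,0.035],
    [0,0,0,-0.012,0,0.007,0.035],
    [0,0,0,-0.01,0,0.007,0.035],
    [0,0,0,-0.008,0,0.005,0.035],
    [0,0,0,-0.006,0,0.004,0.035],
    [0,0,0,-0.003,0,0.002,0.035],
    [0,0,0,-0.001,0,0,0.035],
    [0,0,0,0,0,0,0.035]
  ]
}}

```text
t: 12.88
eef_pos: [0.4622, -0.1826, 0.1443]
ee_rot: [0.705, 0.062, -0.062, -0.704]
ft_force: [0.4, 0.8, -1.3]
gripper_width: 0.0505
```

{"name": "step_arm", "arguments": {
  "moves": [
    [0,0.03,0,0,0,0,0.035],
    [0,0.06,0,0,0,0,0.035],
    [0,0.09,0,0,0,0,0.035],
    [0,0.11,0,0,0,0,0.035],
    [0,0.11,0,0,0,0,0.035],
    [0,0.11,0,0,0,0,0.035],
    [0,0.11,0,0,0,0,0.035],
    [0,0.11,0,0,0,0,0.035],
    [0,0.11,0,0,0,0,0.035],
    [0,0.11,0,0,0,0,0.035],
    [0,0.11,0,0,0,0,0.035],
    [0,0.11,0,0,0,0,0.035],
    [0,0.11,0,0,0,0,0.035],
    [0,0.11,0,0,0,0,0.035],
    [0,0.11,0,0,0,0,0.035],
    [0,0.11,0,0,0,0,0.035],
    [0,0.11,0,0,0,0,0.035],
    [0,0.11,0,0,0,0,0.035],
    [0,0.11,0,0,0,0,0.035],
    [0,0.11,0,0,0,0,0.035]
  ]
}}

```text
t: 14.55
eef_pos: [0.4627, -0.1827, 0.1441]
ee_rot: [0.417, -0.571, 0.571, -0.417]
ft_force: [-0.2, 0.6, -1.6]
gripper_width: 0.0504
```

{"name": "step_arm", "arguments": {
  "moves": [
    [0,0.11,0,0,0,0,0.035],
    [0,0.11,0,0,0,0,0.035],
    [0,0.11,0,0,0,0,0.035],
    [0,0.11,0,0,0,0,0.035],
    [0,0.11,0,0,0,0,0.035],
    [0,0.11,0,0,0,0,0.035],
    [0,0.11,0,0,0,0,0.035],
    [0,0.11,0,0,0,0,0.035],
    [0,0.11,0,0,0,0,0.035],
    [0,0.11,0,0,0,0,0.035],
    [0,0.11,0,0,0,0,0.035],
    [0,0.11,0,0,0,0,0.035],
    [0,0.11,0,0,0,0,0.035],
    [0,0.11,0,0,0,0,0.035],
    [0,0.11,0,0,0,0,0.035],
    [0,0.11,0,0,0,0,0.035],
    [0,0.09,0,0,0,0,0.035],
    [0,0.06,0,0,0,0,0.035],
    [0,0.03,0,0,0,0,0.035],
    [0,0,0,0,0,0,0.035]
  ]
}}

```text
t: 16.22
eef_pos: [0.4626, -0.1826, 0.1441]
ee_rot: [-0.234, -0.667, 0.667, 0.234]
ft_force: [-0.3, 0.2, -0.7]
gripper_width: 0.0501
```

```bash
python3 st.py
python3 - <<'E'
from h import *
s=read_state(); M=R.from_quat(s['ee_rot']).as_matrix()
im=eyes.capture('wrist'); cv2.imwrite('pics/w4.png',im)
for r in eyes.find_in('dish','wrist')[:2]:
    e=r['extent']; print(r['p'],e, atz('wrist',[(e[0]+e[2])/2,(e[1]+e[3])/2],.018))
E
```

```text
tcp [ 0.4626 -0.1826  0.1441] q [-0.5   0.43  1.76  0.    0.95  1.75] t 16.2167 w 0.05007886959869889 [-0.3  0.2 -0.7]
spout [ 0.5231 -0.2304  0.1354] rel dish [-0.0109  0.0236] tilt 0.0 yaw 141.3
world down in tool [0. 1. 0.]
0.86 [201.4, 1.7, 381.2, 143.0] [ 0.53119174 -0.25179158  0.018     ]
```

View pics/w4.png

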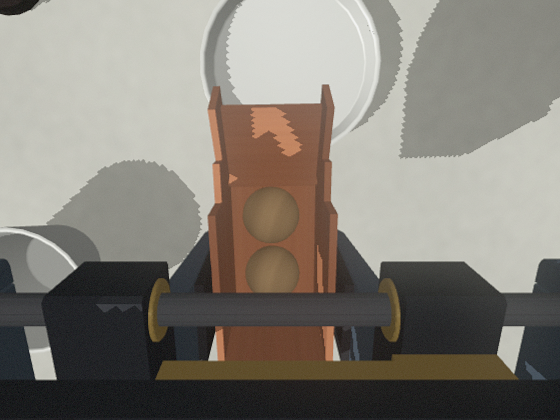

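The balls are still in, at (271,215) and (272,270), and the dish centre is about 11 mm to the right of the spout line. I'll pre-tip 20° with that correction and then descend.

{"name": "step_arm", "arguments": {
  "moves": [
    [0,0,-0.02,-0.0002,-0.0015,0.001,0.035],
    [0,0,-0.035,-0.0003,-0.0027,0.001,0.035],
    [0,0,-0.035,-0.0003,-0.0027,0.001,0.035],
    [0,0,-0.035,-0.0003,-0.0027,0.001,0.035],
    [0,0,-0.035,-0.0003,-0.0027,0.001,0.035],
    [0,0,-0.035,-0.0003,-0.0027,0.001,0.035],
    [0,0,-0.035,-0.0003,-0.0027,0.001,0.035],
    [0,0,-0.035,-0.0003,-0.0027,0.001,0.035],
    [0,0,-0.035,-0.0003,-0.0027,0.001,0.035],
    [0,0,-0.03,-0.0003,-0.0023,0.001,0.035],
    [0,0,-0.02,-0.0002,-0.0015,0.001,0.035],
    [0,0,0,0,0,0,0.035]
  ]
}}

```text
t: 17.32
eef_pos: [0.4615, -0.1962, 0.1698]
ee_rot: [0.113, 0.698, -0.616, -0.346]
ft_force: [-0.6, 0.4, -0.9]
gripper_width: 0.0503
```

{"name": "step_arm", "arguments": {
  "moves": [
    [0,0,0,-0.0014,0.0038,0,0.035],
    [0,0,0,-0.0027,0.0075,0,0.035],
    [0,0,0,-0.0027,0.0075,0,0.035],
    [0,0,0,-0.0027,0.0075,0,0.035],
    [0,0,0,-0.0027,0.0075,0,0.035],
    [0,0,0,-0.0027,0.0075,0,0.035],
    [0,0,0,-0.0027,0.0075,0,0.035],
    [0,0,0,-0.0027,0.0075,0,0.035],
    [0,0,0,-0.0027,0.0075,0,0.035],
    [0,0,0,-0.0027,0.0075,0,0.035],
    [0,0,0,-0.0027,0.0075,0,0.035],
    [0,0,0,-0.0027,0.0075,0,0.035],
    [0,0,0,-0.0014,0.0038,0,0.035],
    [0,0,0,0,0,0,0.035],
    [0,0,0,0,0,0,0.035]
  ]
}}

```text
t: 18.57
eef_pos: [0.4606, -0.1953, 0.0742]
ee_rot: [0.114, 0.698, -0.617, -0.346]
ft_force: [0.5, -0.7, -1.6]
gripper_width: 0.0503
```

```bash
python3 st.py
python3 - <<'E'
from h import *
im=eyes.capture('side'); im2=eyes.capture('wrist')
a=cv2.resize(im[80:240,260:460],(500,400)); b=cv2.resize(im2,(300,400))
cv2.imwrite('pics/c5.png',np.hstack([a,b]))
E
```

```text
tcp [ 0.4606 -0.1953  0.0742] q [-0.55  0.69  1.55  0.04  1.26  1.67] t 18.5667 w 0.050297670430532286 [ 0.5 -0.7 -1.6]
spout [ 0.5151 -0.2381  0.0396] rel dish [-0.0189  0.0159] tilt 20.1 yaw 141.4
world down in tool [-0.343  0.939 -0.   ]
```

View pics/c5.png

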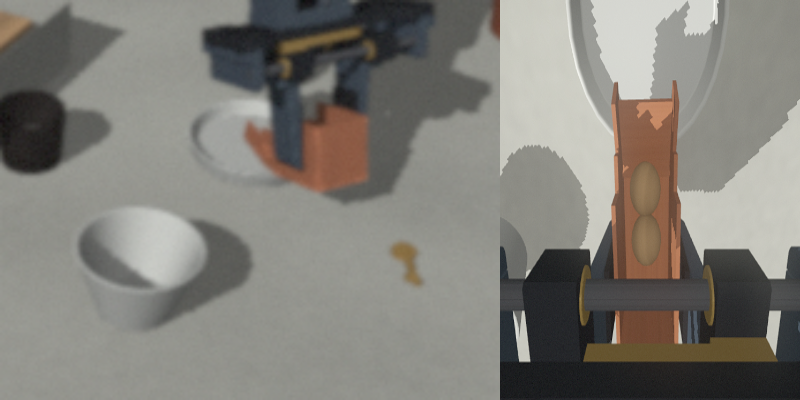

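{"name": "step_arm", "arguments": {
  "moves": [
    [0,0,-0.025,-0.0004,-0.0015,0,0.035],
    [0,0,-0.025,-0.0004,-0.0015,0,0.035],
    [0,0,-0.025,-0.0004,-0.0015,0,0.035],
    [0,0,-0.025,-0.0004,-0.0015,0,0.035],
    [0,0,-0.025,-0.0004,-0.0015,0,0.035],
    [0,0,-0.025,-0.0004,-0.0015,0,0.035],
    [0,0,-0.025,-0.0004,-0.0015,0,0.035],
    [0,0,-0.025,-0.0004,-0.0015,0,0.035],
    [0,0,-0.025,-0.0004,-0.0015,0,0.035],
    [0,0,-0.025,-0.0004,-0.0015,0,0.035],
    [0,0,-0.025,-0.0004,-0.0015,0,0.035],
    [0,0,-0.025,-0.0004,-0.0015,0,0.035],
    [0,0,-0.025,-0.0002,-0.0019,0,0.035],
    [0,0,-0.025,-0.0002,-0.0019,0,0.035],
    [0,0,-0.025,-0.0002,-0.0019,0,0.035],
    [0,0,-0.025,-0.0002,-0.0019,0,0.035],
    [0,0,-0.025,-0.0002,-0.0019,0,0.035],
    [0,0,-0.025,-0.0002,-0.0019,0,0.035],
    [0,0,-0.025,-0.0002,-0.0019,0,0.035],
    [0,0,-0.025,-0.0002,-0.0019,0,0.035]
  ]
}}

```text
t: 20.33
eef_pos: [0.4797, -0.2104, 0.0985]
ee_rot: [-0.063, 0.704, -0.512, -0.488]
ft_force: [-0.5, -0.5, -1.8]
gripper_width: 0.0504
```

```bash
python3 st.py
python3 - <<'E'
from h import *
im=eyes.capture('wrist')
for c in('wrist',):
  for r in eyes.tip_of('ball1_center',c)[:4]: print(c,r)
im2=eyes.capture('side')
for r in eyes.tip_of('ball1_center','side')[:4]: print(r, atz('side',r['location'],.019))
a=cv2.resize(im2[80:200,300:420],(400,400)); cv2.imwrite('pics/c6.png',np.hstack([a,cv2.resize(im,(400,400))]))
E
```

```text
tcp [ 0.4797 -0.2104  0.0985] q [-0.58  0.95  1.11  0.08  1.93  1.66] t 20.3333 w 0.05044389254427496 [-0.5 -0.5 -1.8]
spout [ 0.5146 -0.2377  0.0349] rel dish [-0.0194  0.0163] tilt 48.7 yaw 141.4
world down in tool [-0.751  0.66   0.   ]
{'location': [354.0, 121.3], 'p': 0.49} [ 0.57385903 -0.29580835  0.019     ]
```

View pics/c6.png

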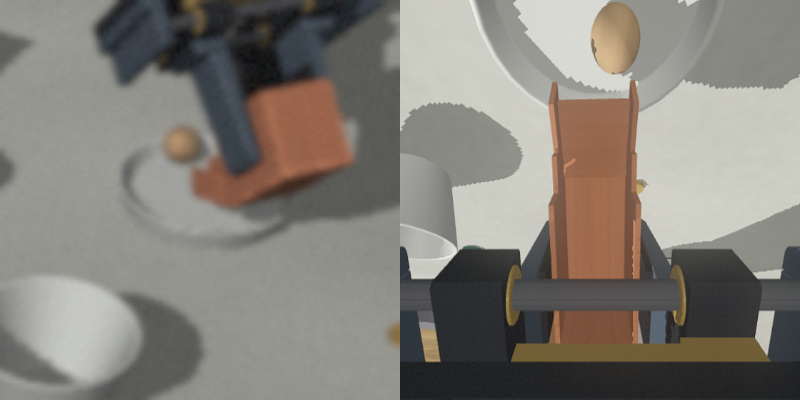

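The scoop is empty and one ball shows in the dish. I'll wait a moment, lift straight up and check the dish.

{"name": "step_arm", "arguments": {
  "moves": [
    [0,0,0,0,0,0,0.035],
    [0,0,0,0,0,0,0.035],
    [0,0,0,0,0,0,0.035],
    [0,0,0,0,0,0,0.035],
    [0,0,0,0,0,0,0.035],
    [0,0,0,0,0,0,0.035],
    [0,0,0,0.003,-0.0026,0,0.035],
    [0,0,0,0.006,-0.0053,0,0.035],
    [0,0,0,0.009,-0.0079,0,0.035],
    [0,0,0,0.009,-0.0079,0,0.035],
    [0,0,0,0.009,-0.0079,0,0.035],
    [0,0,0,0.009,-0.0079,0,0.035],
    [0,0,0,0.009,-0.0079,0,0.035],
    [0,0,0,0.009,-0.0079,0,0.035],
    [0,0,0,0.009,-0.0079,0,0.035],
    [0,0,0,0.006,-0.0053,0,0.035],
    [0,0,0,0.003,-0.0026,0,0.035],
    [0,0,0,0,0,0,0.035]
  ]
}}

```text
t: 22.03
eef_pos: [0.4795, -0.2103, 0.2067]
ee_rot: [-0.062, 0.704, -0.512, -0.488]
ft_force: [0.6, -1.1, -1.8]
gripper_width: 0.0502
```

```bash
python3 st.py
python3 - <<'E'
from h import *
for c in('wrist','side','top'):
  im=eyes.capture(c); cv2.imwrite(f'pics/{c}7.png',im)
  for l in('ball1_center','dish'):
    for r in eyes.tip_of(l,c)[:4]: print(c,l,np.round(r['location'],1),round(r['p'],2),atz(c,r['location'],.019 if l[0]=='b' else 0).round(3))
a=cv2.imread('pics/side7.png')[60:210,290:440]; b=cv2.imread('pics/top7.png')[160:300,340:500]
cv2.imwrite('pics/c7.png',np.hstack([cv2.resize(a,(400,400)),cv2.resize(b,(400,400))]))
E
```

```text
tcp [ 0.4795 -0.2103  0.2067] q [-0.58  0.83  1.06  0.09  2.1   1.68] t 22.0333 w 0.05024525591963612 [ 0.6 -1.1 -1.8]
spout [ 0.5145 -0.2376  0.1431] rel dish [-0.0195  0.0164] tilt 48.6 yaw 141.4
world down in tool [-0.75   0.661  0.   ]
side ball1_center [356.3 125.4] 0.4 [ 0.562 -0.281  0.019]
side dish [358.3 138.9] 0.67 [ 0.543 -0.257  0.   ]
```

View pics/c7.png

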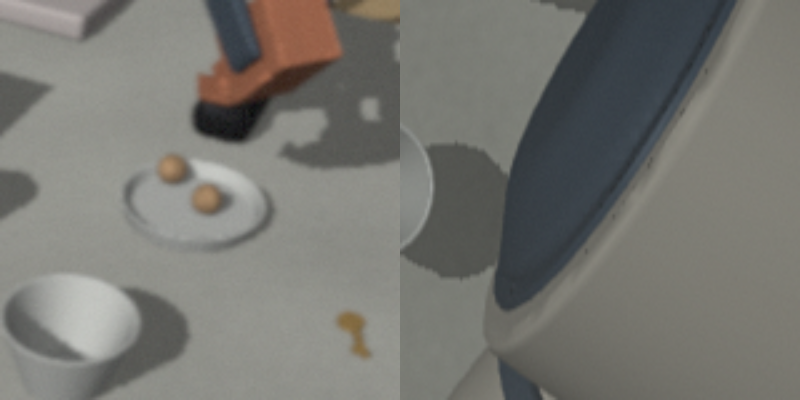

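Both balls lie in the dish, at (172,168) and (207,198) in the left crop. Next I'll level the scoop, move it clear and set it down.

{"name": "step_arm", "arguments": {
  "moves": [
    [0,0,0.04,0,0,0,0.035],
    [0,0,0.07,0,0,0,0.035],
    [0,0,0.07,0,0,0,0.035],
    [0,0,0.07,0,0,0,0.035],
    [0,0,0.07,0,0,0,0.035],
    [0,0,0.07,0,0,0,0.035],
    [0,0,0.07,0,0,0,0.035],
    [0,0,0.07,0,0,0,0.035],
    [0,0,0.07,0,0,0,0.035],
    [0,0,0.07,0,0,0,0.035],
    [0,0,0.07,0,0,0,0.035],
    [0,0,0.07,0,0,0,0.035],
    [0,0,0.039,0,0,0,0.035],
    [0,0,0,0,0,0,0.035]
  ]
}}

```text
t: 23.65
eef_pos: [0.4782, -0.2092, 0.2062]
ee_rot: [-0.233, -0.667, 0.668, 0.233]
ft_force: [0.6, 0.5, -1.2]
gripper_width: 0.0503
```

{"name": "step_arm", "arguments": {
  "moves": [
    [0,0,0,0.0107,0,-0.0035,0.035],
    [0,0,0,0.0107,0,-0.0035,0.035],
    [0,0,0,0.0107,0,-0.0035,0.035],
    [0,0,0,0.0107,0,-0.0035,0.035],
    [0,0,0,0.0107,0,-0.0035,0.035],
    [0,0,0,0.0107,0,-0.0035,0.035],
    [0,0,0,0.0107,0,-0.0035,0.035],
    [0,0,0,0.0107,0,-0.0035,0.035],
    [0,0,0,0,0,0,0.035],
    [0,0,0,0,0,0,0.035]
  ]
}}

```text
t: 24.48
eef_pos: [0.4297, -0.1345, 0.2061]
ee_rot: [0.233, 0.668, -0.667, -0.234]
ft_force: [-0.4, 0.3, -1.8]
gripper_width: 0.0502
```

```bash
python3 st.py
python3 - <<'E'
from h import *
im=eyes.capture('side')
for l in('spout','scoop_mid','ball1_center'):
    for r in eyes.tip_of(l,'side')[:3]: print(l,np.round(r['location'],1),round(r['p'],2),atz('side',r['location'],{'s':.2,'b':.019}[l[0]]).round(3))
im2=eyes.capture('wrist'); cv2.imwrite('pics/c8.png',np.hstack([cv2.resize(im[60:260,280:480],(400,400)),cv2.resize(im2,(400,400))]))
E
```

```text
tcp [ 0.4297 -0.1345  0.2061] q [-0.44  0.28  1.79  0.    1.07  1.81] t 24.4833 w 0.05021850841029988 [-0.4  0.3 -1.8]
spout [ 0.4902 -0.182   0.1973] rel dish [-0.0438  0.072 ] tilt 0.0 yaw 141.5
world down in tool [-0.001  1.    -0.   ]
spout [378.   81.4] 0.78 [ 0.497 -0.173  0.2  ]
spout [103.5 281.7] 0.64 [0.592 0.429 0.2  ]
scoop_mid [118.8 308.5] 0.83 [0.552 0.445 0.2  ]
scoop_mid [404.4  98.1] 0.58 [ 0.432 -0.136  0.2  ]
ball1_center [353.4 126.1] 0.69 [ 0.567 -0.275  0.019]
ball1_center [407.3  98.3] 0.2 [ 0.494 -0.477  0.019]
```

View pics/c8.png

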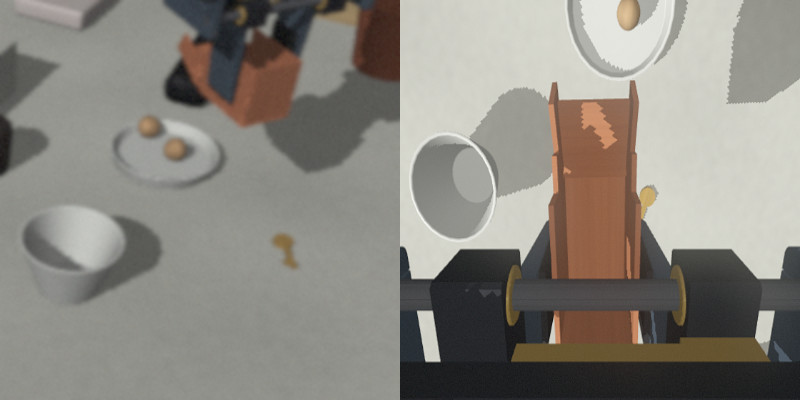

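The scoop is level and empty, so I'll lower it.

{"name": "step_arm", "arguments": {
  "moves": [
    [0,0,0,0,0.01,0,0.035],
    [0,0,0,0,0.02,0,0.035],
    [0,0,0,0,0.025,0,0.035],
    [0,0,0,0,0.025,0,0.035],
    [0,0,0,0,0.025,0,0.035],
    [0,0,0,0,0.025,0,0.035],
    [0,0,0,0,0.018,0,0.035],
    [0,0,0,0,0.01,0,0.035],
    [0,0,0,0,0.006,0,0.035],
    [0,0,0,0,0.003,0,0.035],
    [0,0,0,0,0.002,0,0.035],
    [0,0,0,0,0.001,0,0.035],
    [0,0,0,0,0.001,0,0.035],
    [0,0,0,0,0,0,0.035],
    [0,0,0,0,0,0,0.035]
  ]
}}

```text
t: 25.98
eef_pos: [0.4299, -0.1349, 0.0353]
ee_rot: [0.233, 0.668, -0.667, -0.234]
ft_force: [-0.4, 0.5, -1.2]
gripper_width: 0.0504
```

{"name": "step_arm", "arguments": {
  "moves": [
    [0,0,0,0,0.0005,0,0.035],
    [0,0,0,0,0.0005,0,0.035],
    [0,0,0,0,0.0005,0,0.035],
    [0,0,0,0,0,0,0.035]
  ]
}}

```text
t: 26.32
eef_pos: [0.4299, -0.1349, 0.0341]
ee_rot: [0.233, 0.668, -0.667, -0.233]
ft_force: [-2.5, 1.4, 17.6]
gripper_width: 0.05
```

The scoop is on the board (contact force 17 N). I'll release gently and retreat.

{"name": "step_arm", "arguments": {
  "moves": [
    [0,0,0,0,-0.0005,0,0.035],
    [0,0,0,0,0,0,0.052],
    [0,0,0,0,0,0,0.056],
    [0,0,0,0,0,0,0.062],
    [0,0,0,0,0,0,0.068],
    [0,0,0,0,0,0,0.074],
    [0,0,0,0,0,0,0.076],
    [0,0,0,0,-0.005,0,0.076],
    [0,0,0,0,-0.01,0,0.076],
    [0,0,0,0,-0.02,0,0.076],
    [0,0,0,0,-0.03,0,0.076],
    [0,0,0,0,-0.03,0,0.076],
    [0,0,0,0,-0.03,0,0.076],
    [0,0,0,0,-0.03,0,0.076],
    [0,0,0,0,-0.03,0,0.076],
    [0,0,0,-0.02,-0.02,0.03,0.076],
    [0,0,0,0,0,0.035,0.076],
    [0,0,0,0,0,0.035,0.076],
    [0,0,0,0,0,0,0.076],
    [0,0,0,0,0,0,0.076]
  ]
}}

```text
t: 27.98
eef_pos: [0.3822, -0.2266, 0.2393]
ee_rot: [0.234, 0.667, -0.667, -0.235]
ft_force: [-0.1, 0.6, -0.4]
gripper_width: 0.0761
```

```bash
python3 st.py
python3 - <<'E'
from h import *
for c in('side','wrist'):
  im=eyes.capture(c); cv2.imwrite(f'pics/{c}9.png',im)
  for l,z in(('dish',0),('ball1_center',.019),('scoop_mid',.028),('spout',.0253)):
    for r in eyes.tip_of(l,c)[:3]: print(c,l,np.round(r['location'],1),round(r['p'],2),atz(c,r['location'],z).round(3))
a=cv2.imread('pics/side9.png')[80:240,290:450]
cv2.imwrite('pics/c9.png',np.hstack([cv2.resize(a,(400,400)),cv2.resize(cv2.imread('pics/wrist9.png'),(400,400))]))
E
```

```text
tcp [ 0.3822 -0.2266  0.2393] q [-0.67  0.23  1.75  0.    1.16  1.58] t 27.9833 w 0.076051882496916 [-0.1  0.6 -0.4]
spout [ 0.4425 -0.2744  0.2306] rel dish [-0.0915 -0.0204] tilt 0.0 yaw 141.2
world down in tool [-0.001  1.     0.   ]
side dish [360.3 138. ] 0.77 [ 0.541 -0.263  0.   ]
side ball1_center [353.8 122.9] 0.48 [ 0.571 -0.289  0.019]
side scoop_mid [388.7 169.8] 0.97 [ 0.431 -0.142  0.028]
side scoop_mid [118.8 307.7] 0.78 [0.674 0.389 0.028]
side spout [365.3 152.3] 0.75 [ 0.498 -0.179  0.025]
wrist dish [203.1  40.5] 0.63 [ 0.533 -0.252  0.   ]
wrist scoop_mid [178.  197.6] 0.86 [ 0.43  -0.133  0.028]
wrist spout [174. 124.] 0.7 [ 0.488 -0.18   0.025]
```

View pics/c9.png

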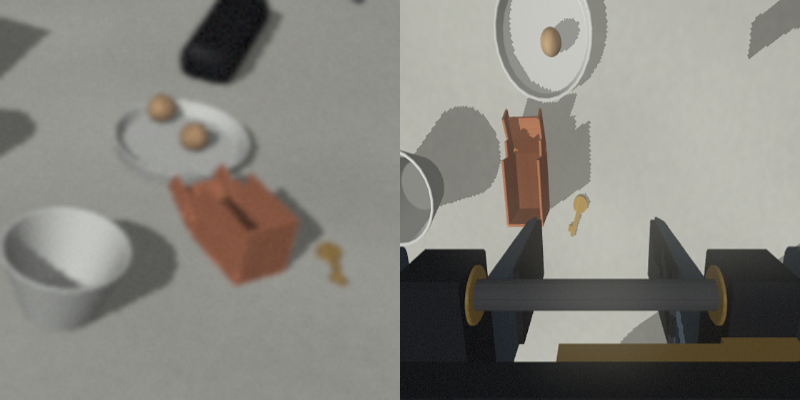

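The far ball is cut off in the wrist view, so I'll bring the camera over the dish to make sure.

{"name": "step_arm", "arguments": {
  "moves": [
    [0,0,0,-0.025,-0.005,-0.01,0.076],
    [0,0,0,-0.025,-0.005,-0.01,0.076],
    [0,0,0,-0.025,-0.005,-0.01,0.076],
    [0,0,0,-0.02,-0.005,0,0.076],
    [0,0,0,0,0,0,0.076],
    [0,0,0,0,0,0,0.076]
  ]
}}

```text
t: 28.98
eef_pos: [0.4766, -0.2615, 0.2585]
ee_rot: [0.233, 0.668, -0.667, -0.234]
ft_force: [-0.4, -0.4, 0.4]
gripper_width: 0.076
```

Run:
```python
from h import *
c='wrist'; im=eyes.capture(c); cv2.imwrite('pics/w10.png',im)
for l,z in(('dish',0),('ball1_center',.019)):
    for r in eyes.tip_of(l,c)[:3]: print(c,l,np.round(r['location'],1),round(r['p'],2),atz(c,r['location'],z).round(3))
for r in eyes.find_in('dish',c)[:1]:
    e=r['extent']; print(e,atz(c,[(e[0]+e[2])/2,(e[1]+e[3])/2],.018))
```

```text
wrist dish [236.7 137.5] 0.9 [ 0.53 -0.25  0.  ]
wrist ball1_center [241.3  90.1] 0.84 [ 0.565 -0.287  0.019]
[175.0, 72.7, 297.7, 191.4] [ 0.53528673 -0.25565932  0.018     ]
```

View pics/w10.png

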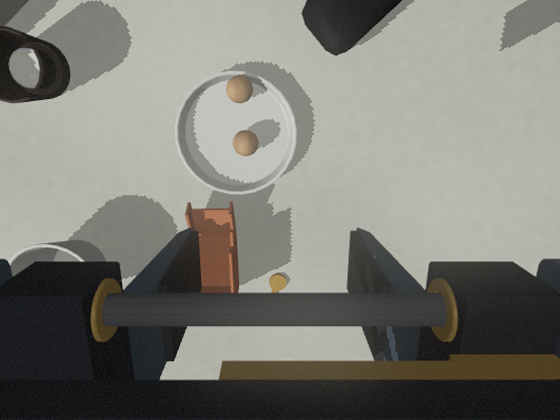

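Both balls are inside the wall, at (240,89) and (246,143), with the dish centre at about (236,132). The scoop stands upright and clear at (215,250), so I'm handing in.

```bash
python3 -c "
from bench import *
print(sign_off(), read_state()['t'])"
```

```text
the job is handed in; nothing more can be done
the job is handed in; nothing more can be done
```

The job is handed in and every requirement checked out in my last views; `sign_off` gave no verdict, as expected.

- **What I did:** I gripped the copper scoop across its side walls, carried it level over the bowl, and turned it in the air to an angle the wrist joints could tip from. I brought the lip to about 4 cm above the board, pre-tipped 20°, then tipped slowly about the lip to 49°. Both balls rolled out with the lip at about 35 mm, 30 mm above the dish's floor. I then levelled the scoop, stood it on the board at about (0.43, -0.135), released it and backed off.
- **Balls:** both are in the dish. The outer one rests against the wall, about 47 mm from the centre (limit 56 mm).
- **Dish:** it reads about (0.53, -0.255), the same as at the start to within a few mm, well under the 30 mm limit.
- **Scoop:** it stands upright and empty, about 16 cm from the dish's centre, and the gripper is clear of everything. The job finished at about 29 s of the 64 s allowed.
- **Disagreements:**
  - My first tipping direction would have taken the last joint out of range. I noticed before tipping past 20° and re-planned, which caused the extra turn in the air.
  - The side camera's readings of the outer ball (40 to 52 mm from the centre) scattered around the wrist camera's 47 mm. I went by the wrist view.

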